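# Index the lampholder table on by one hole

### The arm

A 6-joint arm with a two-finger parallel gripper is mounted at the origin on the work surface. World frame = base frame: x ahead of the robot, y to its left, z up, the work surface at z = 0. Lengths are in mm, angles in rad, forces in N, time in s.
With the tool pointing down it reaches from about 325 to 750 mm from the base axis. Payload 7.6 kg.
Tool frame: the origin (TCP) lies midway between the tips of the shut fingers; the grasp point (between the pads) lies 19 mm behind it (robot.grip_point_offset is the distance from the TCP to the grasp point, in mm); x points along the fingers, y is the direction in which the jaws open and shut, and the axes are right-handed (so a half turn about x gives the same grasp; the last joint's range is limited). The gripper opens to 85 mm and grips with 20 to 120 N. Pads are 22 mm wide; open, the fingers measure 114 mm over their backs; the gripper's body (76 mm by 85 mm) begins 54 mm behind the grasp point. The pads swing forward as they close: fully open they stand 13 mm farther back than shut.
Start: joints at [1.142, 0.052, 1.401, -0, 1.689, -0.07], TCP at [184.339, 491.594, 231.323] pointing down, gripper open.
Joint ranges: [-2.9, 2.9], [-0.91, 2.17], [0.12, 2.37], [-1.06, 4.2], [0.26, 2.73], [-2.93, 2.93]. Speed limits (rad/s): [2.57, 2.57, 3.01, 3.14, 3.14, 3.14].

### API

Orientations are given as a unit quaternion [x, y, z, w].
In Python, from station import robot gives the robot as it stands. The module is installed in compiled form; this text tells all that it offers.
- The arm moves only by the tool servo_tool, never from a script. Its argument "series" is a list of rows, each an object of numbers: "tx", "ty", "tz": the shift along the tool's x, y, z in mm; "roll": the turn about the tool's x in degrees; "gripper": the finger opening in mm, from 0 to 85.4. A call has 1 to 8 rows; each row shifts and turns the pose as measured when the row begins, along the tool's axes as they then stand; what a row does not reach is not made up. A row lasts 1/10 s, in which the tool goes at most 50 mm and 8.59 degrees, less where a joint would pass 70% of its speed; a pose out of reach is approached as far as the arm can. A call with a gripper value outside its range is refused whole. The fingers move at their own pace and stop on an object; "grip_force" is the grip in N (left out, the last holds). Time passes only in rows, so rows that do not move let the fingers close. It gives the time, the measured TCP pose, the force and the opening at its end, in the units of the state.
- robot.get_obs(): the state, without advancing time (a new reading comes with each control period).
- robot.snapshot(name): name is "scene" or "top" or "wrist"; returns the picture (480x640x3 uint8, red, green, blue); there is no depth.
- robot.camera_info(name): a dict with "fx", "fy", "cx", "cy" (pixels), "D" ([k1, k2, p1, p2, k3] as OpenCV has them; the pictures are not rectified), "R" (3x3) and "t" (3): a world point X has camera coordinates R X + t. Camera axes: x right, y down, z forward; pixel columns grow to the right and rows downward; lengths in mm; the calibration is good to about 2 mm. A picture is of the moment at which its call begins: read the wrist's pose just before it. camera_info takes no time and is no camera call; for the wrist camera it gives the pose at the moment of the call.
- robot.hand_in(): hands the job in, once; it reports no verdict.
Trained networks look in the newest picture that a camera, given by its name, has taken for a name from the list of things; names that differ only in an ending like _2 or _b are one class to them, and where a whole thing is asked for, a point or a joint stands for the part that bears it (a point fixed in the world has none). Each returns a list of dicts, best first, with "score" (0 to 1); they miss things now and then, are a little off and sometimes report something else, mostly with a low value. They report only what shows in the picture. A call takes as long as a camera call. They do not tell look-alikes from the thing itself.
- robot.outline_of(name, camera): "pixels" (480x640 bool, what is visible of it) and "rect" ([left, top, right, bottom] in pixels, round what is visible of it).
The state is a dict: "t": time; "joint_pos": joint angles; "joint_vel": joint speeds; "tau": joint torques, N m; "tcp_pos": TCP position; "orientation": TCP orientation; "contact_force": force on the tool from outside, world axes, zero at the start; "moment": the same for the moment, N m; "opening": finger opening in mm.
Only numpy, scipy, OpenCV 4.12 (cv2) and the standard library are available. Lean on these libraries where they do the work, as an engineer would, in place of code of your own. Each camera call takes 0.05 s, during which the arm holds its last target. There are 200 camera calls.

### The job

The lampholder assembly table has to go on by one station: with the fingertips press its red indexing plunger fully in, turn the table clockwise (seen from above) with the plunger in, and bring it to the very next hole, not past it, where the plunger must spring back up and lock. Only press and push, without gripping or forcing anything: the lampholders stay in their nests, and the other things on the bench stay where they are.

Things in the scene. Friction and masses are not known exactly. Their poses are not given: they have to be found in the camera images.
- index_base: Fixed grey round base, 328 mm across, four small bolted lugs reaching 190 mm from the axis; place and yaw vary. Origin: on the table's axis, at bench height; z up. Its upper face (36 mm above the bench) is the index plate: six dark holes in bright steel bushes, 60 degrees apart at 140 mm radius, joined by a narrow dark circular slot
- turntable (a joint): Angle of the turning top, rad: 0 in the present hole, growing CLOCKWISE seen from above; next hole at 1.047 (60 degrees). A red-brown disc on aluminium, 236 mm across, face 54 mm above the bench, six nests, four filled. It turns with slight drag (about 0.2 N m) and stays where it is left; with the plunger locked it has about 0.01 rad of play
- plunger (a joint): Plunger travel, m: 0 = up, locked in a hole; 0.015 = pressed fully down to its stop. Sprung upward: 3 N to start, 7.5 N fully down. From 0.013 down the top is free to turn. Off the hole its round-nosed shoulder is trapped under the index plate: let go there, it stays down at about 0.013 and springs up by itself, centring the top, when within about 4 mm of the next hole
- plunger_top (a point): Middle of the flat top of the plunger's red round head (34 mm across, 12 mm thick), 140 mm from the axis, 105 mm above the bench when up, 90 fully down. It stands over a steel bush 31 mm across (top 78 mm above the bench) on a 36 mm wide bracket that goes round with the top. Fingertips pressing the head can drag it along; bush and head can also be pushed from the side
- lampholder1: One of four loose black lampholders standing upright in the table's nests (round base 50 mm across, 43 mm tall, 70 g). Origin: centre of its underside, 54 mm above the bench and 78 mm from the table's axis. It rides round with the table, located by four 9 mm brass pins; leave it in its nest
- lampholder2: One of four loose black lampholders standing upright in the table's nests (round base 50 mm across, 43 mm tall, 70 g). Origin: centre of its underside, 54 mm above the bench and 78 mm from the table's axis. It rides round with the table, located by four 9 mm brass pins; leave it in its nest
- lampholder3: One of four loose black lampholders standing upright in the table's nests (round base 50 mm across, 43 mm tall, 70 g). Origin: centre of its underside, 54 mm above the bench and 78 mm from the table's axis. It rides round with the table, located by four 9 mm brass pins; leave it in its nest
- lampholder4: One of four loose black lampholders standing upright in the table's nests (round base 50 mm across, 43 mm tall, 70 g). Origin: centre of its underside, 54 mm above the bench and 78 mm from the table's axis. It rides round with the table, located by four 9 mm brass pins; leave it in its nest
- contactor: Loose dark grey contactor, 75 x 45 x 85 mm tall, on the bench; a bystander. Origin: centre of its underside
- breaker: Loose white three-pole circuit breaker with black toggles, 85 x 54 x 72 mm tall, on the bench; a bystander. Origin: centre of its underside
- screwdriver1: Loose orange-handled screwdriver lying on the bench; a bystander. Its x axis runs from handle to tip
- screwdriver2: Loose red-handled screwdriver lying on the bench beside the base; a bystander. Its x axis runs from handle to tip
Mind the look-alikes: they are no part of the job. What is shaped like the lampholder4 but orange or purple is not meant.

How it is judged:
By the outcome, as a careful person would: the job done as asked, in the order asked, and still so for the second after the job is handed in, with the robot touching nothing.
It also fails if it takes over 38 s, if anything falls off the work surface, if the arm or the gripper's body presses on something with over 40 N, if the wrist force passes 120 N, or if a joint passes its speed limit or range.

## Working session

There is one attempt and no reset: what is moved stays moved. The work goes in short steps, Python scripts to look and compute and a tool call to move; the robot and the scene stay as the last step left them, time stands still between calls to the robot, and variables do not carry over. Pictures are saved under pics/ and viewed, about 8 in all and at most 12, crops included, and the job is handed in when it is done.

Besides the shell and the picture viewer there is one more tool, called after ">>>" as a command line: name --argument value ..., lists and objects as JSON in quotes. servo_tool: Moves the arm, as the interface text tells. Its arguments: {"type":"object","properties":{"series":{"type":"array"},"grip_force":{"type":"number"}},"required":["series"]}

```bash
mkdir -p pics; python3 - <<'E'
from station import robot
import cv2,json
for n in("scene","top"):
    im=robot.snapshot(n); cv2.imwrite(f"pics/{n}0.png",im[:,:,::-1])
    c=robot.camera_info(n); print(n,c)
    for o in("plunger_top","index_base"):
        for d in robot.outline_of(o,n)[:3]: print(o,d["score"],d["rect"])
o=robot.get_obs();print(o["t"],o["tcp_pos"],o["orientation"],o["opening"])
E
```

```text
scene {'fx': 451.6969020277921, 'fy': 451.6969020277921, 'cx': 315.8169413385577, 'cy': 244.2579799470703, 'D': array([0.0351479, 0.       , 0.       , 0.       , 0.       ]), 'R': array([[-0.05830882,  0.9982183 , -0.01266093],
       [ 0.76207462,  0.03631546, -0.64647   ],
       [-0.6448584 , -0.04734347, -0.76283435]]), 't': array([ -22.16786758, -384.74220079, 1448.60551347])}
plunger_top 0.64 [433.4, 196.3, 463.9, 231.5]
plunger_top 0.44 [285.3, 224.9, 294.9, 240.4]
index_base 0.94 [161.3, 205.0, 303.7, 327.1]
top {'fx': 569.3128995320097, 'fy': 569.3128995320097, 'cx': 321.59402986916416, 'cy': 241.07932551209322, 'D': array([-0.1554418,  0.       ,  0.       ,  0.       ,  0.       ]), 'R': array([[ 0.00890545, -0.99994754,  0.00506149],
       [-0.98880072, -0.00956005, -0.14893533],
       [ 0.1489759 , -0.00367846, -0.98883398]]), 't': array([  20.41814549,  558.08530832, 1346.41509961])}
plunger_top 0.74 [327.1, 235.0, 341.5, 250.9]
plunger_top 0.57 [184.5, 208.8, 202.1, 277.4]
index_base 0.83 [322.4, 174.1, 455.9, 304.9]
0.3 [184.30751815 491.4850063  231.0453946 ] [ 0.12600772  0.69579038 -0.12633586  0.69572772] 85.2929031224647
```

View pics/scene0.png

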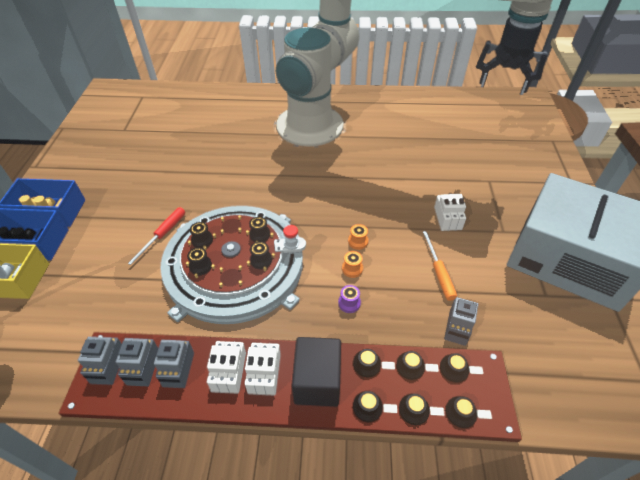

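View pics/top0.png

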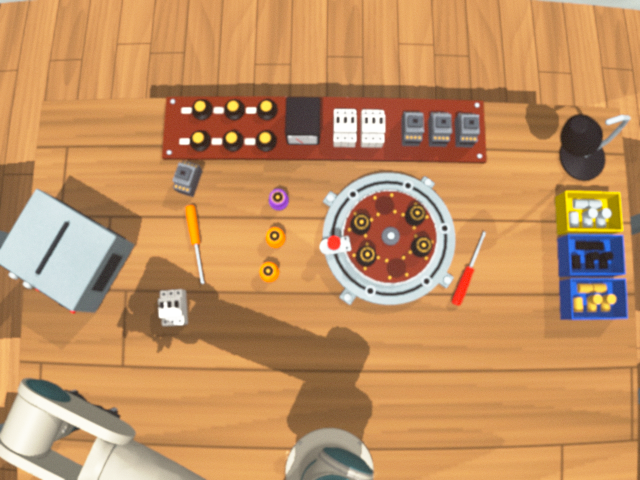

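The plunger's red head is at (291,231) in scene and (334,243) in top. The hub is at top (391,236). The red look-alikes are the screwdriver handle at top (463,287) and the red-brown disc and board. The orange and purple adapters at (275,236), (268,270) and (278,198) are bystanders. Clockwise takes the head from 9 o'clock up to about 11 o'clock in the top view.

```bash
cat > h.py <<'E'
import numpy as np,cv2
from station import robot
def ray(c,uv):
    K=np.array([[c["fx"],0,c["cx"]],[0,c["fy"],c["cy"]],[0,0,1]])
    p=cv2.undistortPoints(np.array([[uv]],float),K,c["D"])[0,0]
    return -c["R"].T@c["t"], c["R"].T@np.array([p[0],p[1],1])
def atz(c,uv,z):
    o,d=ray(c,uv); return (o+d*(z-o[2])/d[2])
def proj(c,P):
    K=np.array([[c["fx"],0,c["cx"]],[0,c["fy"],c["cy"]],[0,0,1]])
    return cv2.projectPoints(np.array(P,float).reshape(-1,3),cv2.Rodrigues(c["R"])[0],c["t"],K,c["D"])[0][:,0]
def red(im,box):
    x0,y0,x1,y1=box; h=cv2.cvtColor(im[y0:y1,x0:x1],cv2.COLOR_RGB2HSV)
    m=((h[...,0]<6)|(h[...,0]>172))&(h[...,1]>150)&(h[...,2]>150)
    v,u=np.nonzero(m); return np.array([u.mean()+x0,v.mean()+y0]),m.sum(),(u.min()+x0,v.min()+y0,u.max()+x0,v.max()+y0)
E
python3 - <<'E'
from h import *
from scipy.optimize import least_squares
T=robot.camera_info("top");S=robot.camera_info("scene")
it=cv2.imread("pics/top0.png")[:,:,::-1];is_=cv2.imread("pics/scene0.png")[:,:,::-1]
rt=red(it,(318,228,346,258));rs=red(is_,(275,218,305,250));print(rt,rs)
print("head top",atz(T,rt[0],101),"scene",atz(S,rs[0],100))
print("hub",atz(T,(391,236),58),atz(S,(231,248),58))
# base outline fit
for n,c in(("top",T),("scene",S)):
    robot.snapshot(n);m=robot.outline_of("index_base",n)[0]["pixels"].astype(np.uint8)
    ct=max(cv2.findContours(m,0,2)[0],key=cv2.contourArea)[:,0]
    h=cv2.convexHull(ct)[:,0]
    P=np.array([atz(c,p,30)[:2] for p in ct])
    f=lambda q:np.hypot(*(P-q).T)-164
    r=least_squares(f,P.mean(0),loss="soft_l1",f_scale=2);print(n,"axis",r.x,np.median(abs(r.fun)))
crop=cv2.resize(it[160:320,300:470],None,fx=4,fy=4,interpolation=2)[:600]
cv2.imwrite("pics/c1.png",crop[:,:,::-1])
E
```

```text
(array([333.68148148, 241.75555556]), np.int64(135), (np.int64(328), np.int64(230), np.int64(345), np.int64(248))) (array([290.57936508, 230.70634921]), np.int64(126), (np.int64(283), np.int64(225), np.int64(297), np.int64(236)))
head top [547.62102046  -2.3944162  101.        ] scene [549.68977432  -1.38250667 100.        ]
hub [ 569.47505173 -142.1747287    58.        ] [ 572.02166869 -139.4274995    58.        ]
top axis [ 571.11748842 -139.62611568] 1.9037397758069403
scene axis [ 581.44035896 -135.57464142] 7.577035426987095
```

View pics/c1.png

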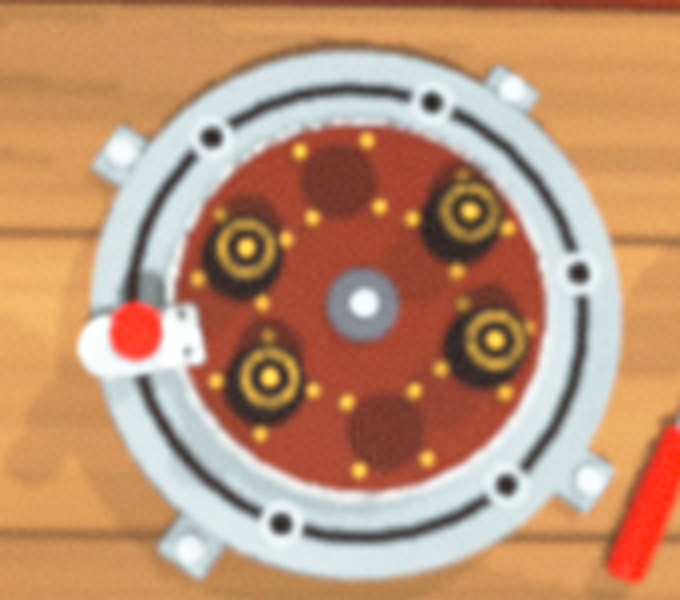

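The crop shows the red head at crop (135,330), which is picture (334,242). The five free holes are at crop (211,137), (432,102), (578,272), (507,485) and (281,523). The next hole clockwise is (211,137). I'll fit the axis and phase from these holes.

```bash
python3 - <<'E'
from h import *
from scipy.optimize import least_squares
T=robot.camera_info("top")
uv=np.array([(211,137),(432,102),(578,272),(507,485),(281,523)])/4+[299.6,159.6]
P=np.array([atz(T,p,36)[:2] for p in uv])
def pos(q,k): a=q[2]-k*np.pi/3; return q[:2]+140*np.c_[np.cos(a),np.sin(a)]
k=np.arange(1,6)
r=least_squares(lambda q:(pos(q,k)-P).ravel(),[571,-140,1.7]);q=r.x
print(q,np.round(r.fun,1));print("head0",pos(q,np.array([0.,.25,.5,.75,1])))
is_=cv2.imread("pics/scene0.png")[:,:,::-1];it=cv2.imread("pics/top0.png")[:,:,::-1]
h=[*pos(q,np.array([0.]))[0],100]
print("pred px head",proj(T,h),proj(robot.camera_info("scene"),h))
from scipy.spatial.transform import Rotation as R
o=robot.get_obs();print(o["t"],o["tcp_pos"],R.from_quat(o["orientation"]).as_matrix().round(3).tolist())
E
```

```text
[ 570.71739334 -140.23564596    1.74686547] [-0.3 -0.3 -0.   0.3 -0.2 -0.3  0.5  0.5 -0.  -0.1]
head0 [[546.19487397  -2.40006984]
 [582.70493074  -0.74980816]
 [618.39805666  -8.60527581]
 [650.84182416 -25.43113565]
 [677.82524412 -50.08073315]]
pred px head [[333.66922646 242.42306774]] [[290.27654996 229.54107523]]
0.5 [184.32531151 491.58936575 231.32148276] [[0.0, 0.351, 0.936], [0.0, 0.936, -0.351], [-1.0, 0.0, -0.0]]
```

The fit is consistent to 0.5 mm: axis about (571,-140), head (546.5,-2), next hole (678,-50). I'll move above the head with the fingers shut.

>>> servo_tool --series '[{"ty":-26,"tz":40,"gripper":0},{"ty":-26,"tz":40,"gripper":0},{"ty":-26,"tz":40,"gripper":0},{"ty":-26,"tz":40,"gripper":0},{"ty":-26,"tz":40,"gripper":0},{"ty":-26,"tz":40,"gripper":0},{"ty":-26,"tz":40,"gripper":0},{"ty":-26,"tz":40,"gripper":0}]'

```text
$.series[0]: bad value
```

>>> servo_tool --series '[{"tx":0,"ty":-26,"tz":40,"roll":0,"gripper":0},{"tx":0,"ty":-26,"tz":40,"roll":0,"gripper":0},{"tx":0,"ty":-26,"tz":40,"roll":0,"gripper":0},{"tx":0,"ty":-26,"tz":40,"roll":0,"gripper":0},{"tx":0,"ty":-26,"tz":40,"roll":0,"gripper":0},{"tx":0,"ty":-26,"tz":40,"roll":0,"gripper":0},{"tx":0,"ty":-26,"tz":40,"roll":0,"gripper":0},{"tx":0,"ty":-26,"tz":40,"roll":0,"gripper":0}]'

```text
t: 1.3
tcp_pos: [415.9, 177.7, 231.1]
orientation: [0.123, 0.696, -0.121, 0.697]
contact_force: [1.4, 1.3, -0.6]
opening: 0.2
```

>>> servo_tool --series '[{"tx":18,"ty":-24.5,"tz":37,"roll":0,"gripper":0},{"tx":18,"ty":-24.5,"tz":37,"roll":0,"gripper":0},{"tx":18,"ty":-24.5,"tz":37,"roll":0,"gripper":0},{"tx":18,"ty":-24.5,"tz":37,"roll":0,"gripper":0},{"tx":18,"ty":-24.5,"tz":37,"roll":0,"gripper":0},{"tx":0,"ty":0,"tz":0,"roll":0,"gripper":0}]'

```text
t: 1.9
tcp_pos: [555.2, -13.4, 139.0]
orientation: [0.126, 0.694, -0.123, 0.698]
contact_force: [-0.7, 0.8, -0.4]
opening: -0.1
```

```bash
python3 - <<'E'
from h import *
from scipy.spatial.transform import Rotation as R
o=robot.get_obs();print(o["t"],o["tcp_pos"],o["contact_force"],R.from_quat(o["orientation"]).as_matrix().round(3).tolist())
im=robot.snapshot("scene");cv2.imwrite("pics/s1.png",cv2.resize(im[150:350,140:400],None,fx=3,fy=3)[:,:,::-1])
E
```

```text
1.9 [555.16583495 -13.43901427 139.00708964] [-0.66726612  0.78913889 -0.40907881] [[0.007, 0.346, 0.938], [0.003, 0.938, -0.346], [-1.0, 0.005, 0.005]]
```

View pics/s1.png

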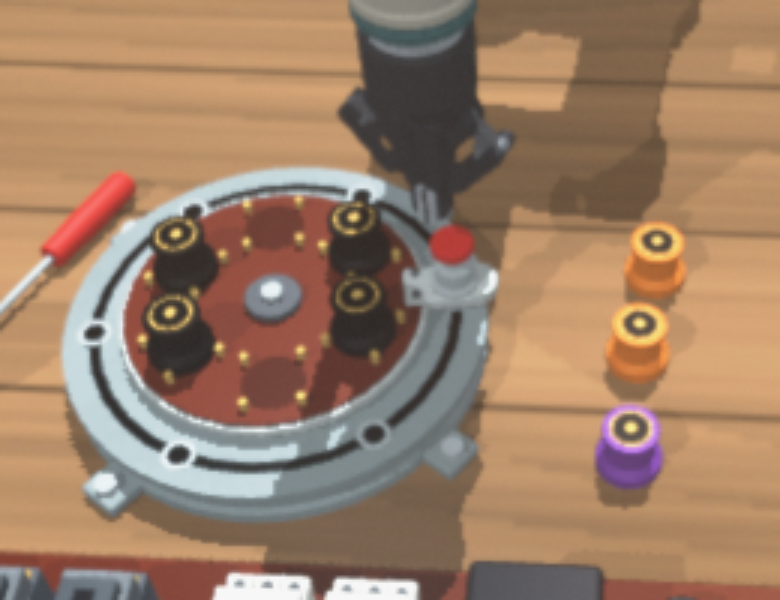

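The fingertips at crop (435,215) match the projected TCP. The head is at crop (452,245). I'll correct sideways and come down just above the head.

>>> servo_tool --series '[{"tx":10,"ty":7.8,"tz":-11.8,"roll":0,"gripper":0},{"tx":10,"ty":0,"tz":0,"roll":0,"gripper":0},{"tx":9,"ty":0,"tz":0,"roll":0,"gripper":0},{"tx":0,"ty":0,"tz":0,"roll":0,"gripper":0}]'

```text
t: 2.35
tcp_pos: [547.0, 1.7, 112.6]
orientation: [0.126, 0.692, -0.121, 0.7]
contact_force: [-0.0, 0.1, -0.4]
opening: -0.2
```

>>> servo_tool --series '[{"tx":5,"ty":-3.5,"tz":1.3,"roll":0,"gripper":0},{"tx":6,"ty":0,"tz":0,"roll":0,"gripper":0},{"tx":6,"ty":0,"tz":0,"roll":0,"gripper":0},{"tx":5,"ty":0,"tz":0,"roll":0,"gripper":0}]'

```text
t: 2.75
tcp_pos: [548.9, -1.9, 92.6]
orientation: [0.125, 0.69, -0.121, 0.702]
contact_force: [-1.9, 1.3, 5.8]
opening: -0.3
```

>>> servo_tool --series '[{"tx":4,"ty":0,"tz":-1.5,"roll":0,"gripper":0},{"tx":3,"ty":0,"tz":0,"roll":0,"gripper":0},{"tx":3,"ty":0,"tz":0,"roll":0,"gripper":0}]'

```text
t: 3.05
tcp_pos: [553.1, -1.3, 90.0]
orientation: [0.127, 0.685, -0.12, 0.708]
contact_force: [-2.7, 2.4, 14.7]
opening: 0.2
```

Plunger is at its stop (z=90, 15 N). Now I'll drag it along the arc.

>>> servo_tool --series '[{"tx":3,"ty":4,"tz":7,"roll":0,"gripper":0},{"tx":3,"ty":3.5,"tz":7,"roll":0,"gripper":0},{"tx":3,"ty":3,"tz":7.5,"roll":0,"gripper":0}]'

```text
t: 3.35
tcp_pos: [582.4, 0.7, 90.1]
orientation: [0.127, 0.679, -0.119, 0.713]
contact_force: [-1.9, -1.1, 13.2]
opening: -0.2
```

```bash
cat >> h.py <<'E'
AX=np.array([570.9,-140.0])
def chk(name):
    from scipy.spatial.transform import Rotation as R
    o=robot.get_obs();d=o["tcp_pos"][:2]-AX
    print("t",o["t"],"tcp",o["tcp_pos"].round(1),"r",np.hypot(*d).round(1),"th",np.degrees(1.7469-np.arctan2(d[1],d[0])).round(2),"F",np.round(o["contact_force"],1))
    print(R.from_quat(o["orientation"]).as_matrix().round(3).tolist())
    for n in("top","scene"):
        im=robot.snapshot(n);cv2.imwrite(f"pics/{name}_{n}.png",im[:,:,::-1])
E
python3 - <<'E'
from h import *
chk("d1")
a=cv2.imread("pics/d1_top.png")[165:315,310:465];b=cv2.imread("pics/d1_scene.png")[190:340,150:305]
cv2.imwrite("pics/d1.png",cv2.resize(np.hstack([a,b]),None,fx=2.5,fy=2.5,interpolation=2))
E
```

```text
t 3.35 tcp [582.4   0.7  90.1] r 141.2 th 14.76 F [-1.9 -1.1 13.2]
[[0.05, 0.343, 0.938], [0.003, 0.939, -0.343], [-0.999, 0.019, 0.046]]
```

View pics/d1.png

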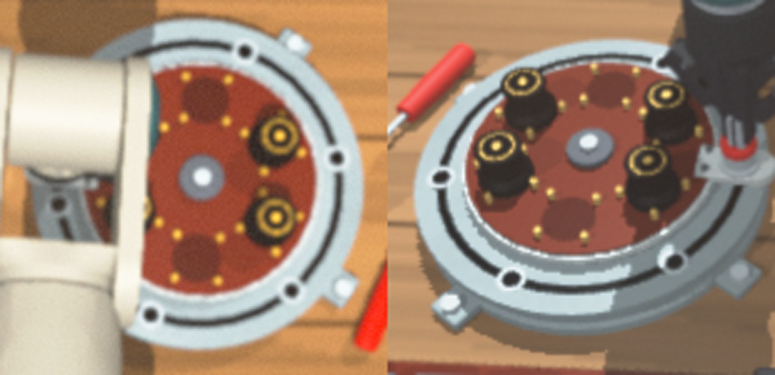

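The table is turning and the fingers are still on the head (scene crop (738,150)). The lampholders have rotated about 13.5°. Continuing.

>>> servo_tool --series '[{"tx":3,"ty":1.4,"tz":8,"roll":0,"gripper":0},{"tx":3,"ty":0.9,"tz":8,"roll":0,"gripper":0},{"tx":3,"ty":0.3,"tz":8,"roll":0,"gripper":0},{"tx":3,"ty":-0.4,"tz":8,"roll":0,"gripper":0}]'

```text
t: 3.85
tcp_pos: [621.8, -6.8, 90.3]
orientation: [0.129, 0.671, -0.117, 0.72]
contact_force: [-1.8, 1.9, 11.3]
opening: -0.1
```

```bash
python3 - <<'E'
from h import *
chk("d2")
S=robot.camera_info("scene")
for n in("d1","d2"):
    im=cv2.imread(f"pics/{n}_scene.png")[:,:,::-1]
    r=red(im,(270,200,310,285));p=atz(S,r[0],84)[:2];d=p-AX;print(n,r,p,np.hypot(*d),np.degrees(1.7469-np.arctan2(d[1],d[0])))
E
```

```text
t 3.85 tcp [621.8  -6.8  90.3] r 142.6 th 30.99 F [-1.8  1.9 11.3]
[[0.071, 0.341, 0.937], [0.005, 0.94, -0.342], [-0.997, 0.029, 0.065]]
d1 (array([289.17777778, 249.88888889]), np.int64(45), (np.int64(284), np.int64(245), np.int64(296), np.int64(252))) [592.57878189  -1.33176655] 140.35258655446452 18.97544411978267
d2 (array([283.81395349, 263.48837209]), np.int64(43), (np.int64(278), np.int64(259), np.int64(291), np.int64(266))) [631.18013351  -9.25298573] 143.97387344775692 34.841780523075066
```

>>> servo_tool --series '[{"tx":3.5,"ty":-1,"tz":8,"roll":0,"gripper":0},{"tx":3.5,"ty":-1.6,"tz":8,"roll":0,"gripper":0},{"tx":3.5,"ty":-2.2,"tz":7.5,"roll":0,"gripper":0},{"tx":3.5,"ty":-2.8,"tz":7.5,"roll":0,"gripper":0}]'

```text
t: 4.35
tcp_pos: [657.8, -24.4, 90.4]
orientation: [0.13, 0.663, -0.115, 0.729]
contact_force: [-1.6, 0.7, 12.5]
opening: -0.2
```

```bash
python3 - <<'E'
from h import *
chk("d3")
a=cv2.imread("pics/d3_top.png")[165:315,310:465];b=cv2.imread("pics/d3_scene.png")[200:350,150:305]
cv2.imwrite("pics/d3.png",cv2.resize(np.hstack([a,b]),None,fx=2.5,fy=2.5,interpolation=2))
# disc rotation about the hub: pins/lampholders rectified to face plane (z=54), polar correlation vs start
def pol(n,cn,z):
    c=robot.camera_info(cn);im=cv2.imread(n)
    r=np.arange(50,116,1.);a=np.radians(np.arange(0,360,.25))
    P=np.stack([AX[0]+r[None]*np.cos(a)[:,None],AX[1]+r[None]*np.sin(a)[:,None],np.full((len(a),len(r)),z)],-1)
    uv=proj(c,P).reshape(len(a),len(r),2).astype(np.float32)
    return cv2.remap(im,uv[...,0],uv[...,1],1).astype(float)
for cn in("scene","top"):
  for z in(54,):
    A=pol(f"pics/{cn}0.png",cn,z)
    for n in("d1","d2","d3"):
        B=pol(f"pics/{n}_{cn}.png",cn,z);Y=np.abs
        e=[np.median(Y(np.roll(A,-k,0)-B).mean((1,2))) for k in range(0,300)]
        print(cn,n,np.argmin(e)*.25,min(e),e[0])
E
```

```text
t 4.35 tcp [657.8 -24.4  90.4] r 144.6 th 47.02 F [-1.6  0.7 12.5]
[[0.096, 0.339, 0.936], [0.005, 0.94, -0.341], [-0.995, 0.037, 0.088]]
scene d1 13.5 9.212121212121211 24.714646464646464
scene d2 28.75 15.252525252525253 32.0959595959596
scene d3 45.0 20.464646464646464 27.93181818181818
top d1 13.25 7.767676767676767 26.482323232323232
top d2 28.25 12.613636363636363 30.095959595959595
top d3 44.25 18.467171717171716 31.166666666666668
```

View pics/d3.png

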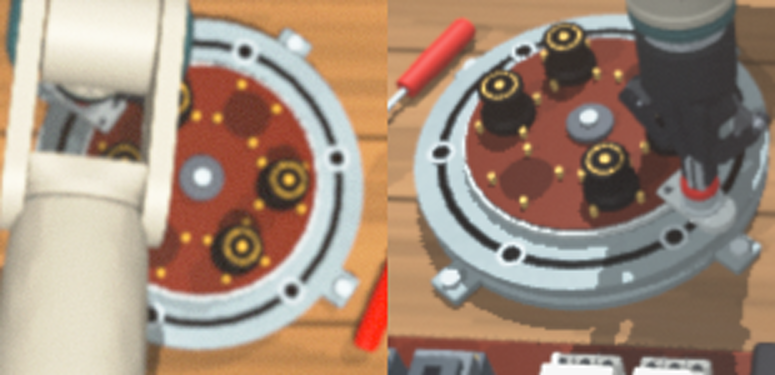

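The table is at about 44.6°, and the next hole (scene crop (674,237)) is ahead of the head. I'll approach it more slowly.

>>> servo_tool --series '[{"tx":3.5,"ty":-3.9,"tz":7.2,"roll":0,"gripper":0},{"tx":3.5,"ty":-4.4,"tz":7,"roll":0,"gripper":0},{"tx":3,"ty":-3,"tz":4,"roll":0,"gripper":0}]'

```text
t: 4.75
tcp_pos: [678.3, -41.4, 90.6]
orientation: [0.131, 0.656, -0.114, 0.735]
contact_force: [-3.3, -0.4, 11.4]
opening: 0.1
```

```bash
cat >> h.py <<'E'
def pol(n,cn,z=54):
    c=robot.camera_info(cn);im=cv2.imread(n)
    r=np.arange(50,116,1.);a=np.radians(np.arange(0,360,.25))
    P=np.stack([AX[0]+r[None]*np.cos(a)[:,None],AX[1]+r[None]*np.sin(a)[:,None],np.full((len(a),len(r)),z)],-1)
    uv=proj(c,P).reshape(len(a),len(r),2).astype(np.float32)
    return cv2.remap(im,uv[...,0],uv[...,1],1).astype(float)
def turn(n):
    for cn in("scene","top"):
        A=pol(f"pics/{cn}0.png",cn);B=pol(f"pics/{n}_{cn}.png",cn)
        e=[np.median(abs(np.roll(A,-k,0)-B).mean((1,2))) for k in range(300)]
        print(cn,n,np.argmin(e)*.25)
E
python3 -c "
from h import *
chk('d4');turn('d4')"
```

```text
t 4.75 tcp [678.3 -41.4  90.6] r 145.8 th 57.54 F [-3.3 -0.4 11.4]
[[0.114, 0.338, 0.934], [0.004, 0.94, -0.341], [-0.993, 0.043, 0.106]]
scene d4 53.25
top d4 52.5
```

>>> servo_tool --series '[{"tx":3.5,"ty":-3,"tz":4,"roll":0,"gripper":0},{"tx":3.5,"ty":-2,"tz":3,"roll":0,"gripper":0}]'

```text
t: 5.05
tcp_pos: [687.2, -50.2, 90.6]
orientation: [0.13, 0.651, -0.114, 0.739]
contact_force: [-5.2, -3.5, 13.7]
opening: -0.1
```

```bash
python3 -c "
from h import *
chk('d5');turn('d5')
b=cv2.imread('pics/d5_scene.png')[220:320,220:320]
cv2.imwrite('pics/d5.png',cv2.resize(b,None,fx=5,fy=5,interpolation=2))"
```

```text
t 5.05 tcp [687.2 -50.2  90.6] r 147.0 th 62.43 F [-5.2 -3.5 13.7]
[[0.125, 0.339, 0.932], [0.001, 0.94, -0.342], [-0.992, 0.044, 0.117]]
scene d5 60.25
top d5 1.75
```

View pics/d5.png

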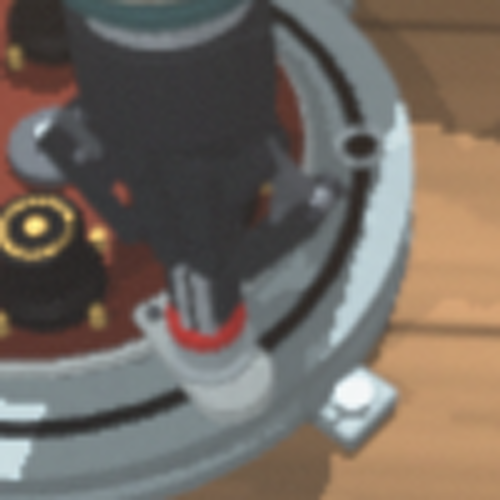

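```bash
python3 - <<'E'
from h import *
S=robot.camera_info("scene")
def gold(f,uv,R=9):
    im=cv2.imread(f);x0,y0=uv[0]-R,uv[1]-R;h=cv2.cvtColor(im[y0:y0+2*R,x0:x0+2*R],cv2.COLOR_BGR2HSV)
    m=(h[...,0]>14)&(h[...,0]<35)&(h[...,1]>90)&(h[...,2]>110)
    v,u=np.nonzero(m);return (u.max()+u.min())/2+x0,(v.max()+v.min())/2+y0,u.mean()+x0,v.mean()+y0,m.sum()
for f,uv in(("pics/scene0.png",(260,249)),("pics/d3_scene.png",(237,263)),("pics/d4_scene.png",(231,264)),("pics/d5_scene.png",(227,264))):
    g=gold(f,uv)
    for k in(0,2):
        p=atz(S,g[k:k+2],97)[:2]-AX;print(f,np.round(g,1),np.hypot(*p).round(1),np.degrees(1.7469-np.arctan2(p[1],p[0])).round(2))
E
```

```text
pics/scene0.png [259.  247.5 258.8 247.7 102. ] 79.1 31.41
pics/scene0.png [259.  247.5 258.8 247.7 102. ] 78.9 31.9
pics/d3_scene.png [235.5 263.5 235.3 263.1  95. ] 81.0 78.48
pics/d3_scene.png [235.5 263.5 235.3 263.1  95. ] 79.9 78.55
pics/d4_scene.png [229.5 264.5 229.2 264.7  78. ] 80.5 87.51
pics/d4_scene.png [229.5 264.5 229.2 264.7  78. ] 80.8 87.99
pics/d5_scene.png [226.5 265.  226.  264.8  98. ] 81.0 91.99
pics/d5_scene.png [226.5 265.  226.  264.8  98. ] 80.3 92.83
```

The table is at about 60° (±1°). I'll ease upward gently and see whether the plunger follows.

>>> servo_tool --series '[{"tx":-3,"ty":0,"tz":0,"roll":0,"gripper":0},{"tx":-3,"ty":0,"tz":0,"roll":0,"gripper":0}]'

```text
t: 5.35
tcp_pos: [687.9, -51.0, 98.6]
orientation: [0.131, 0.65, -0.114, 0.74]
contact_force: [-3.8, 3.5, 4.3]
opening: 0.1
```

At 98.6 mm the plunger still pushes up with 4.3 N, so it is rising into the hole. Retracting clear.

>>> servo_tool --series '[{"tx":-5,"ty":0,"tz":0,"roll":0,"gripper":0},{"tx":-10,"ty":0,"tz":0,"roll":0,"gripper":0},{"tx":-40,"ty":0,"tz":0,"roll":0,"gripper":0},{"tx":-40,"ty":0,"tz":0,"roll":0,"gripper":0},{"tx":-40,"ty":0,"tz":0,"roll":0,"gripper":0},{"tx":0,"ty":30,"tz":-35,"roll":0,"gripper":0},{"tx":0,"ty":30,"tz":-35,"roll":0,"gripper":0},{"tx":0,"ty":30,"tz":-35,"roll":0,"gripper":0}]'

```text
t: 6.15
tcp_pos: [601.5, 67.0, 227.7]
orientation: [0.133, 0.65, -0.118, 0.739]
contact_force: [0.4, 0.5, 0.4]
opening: -0.3
```

>>> servo_tool --series '[{"tx":0,"ty":30,"tz":-35,"roll":0,"gripper":0},{"tx":0,"ty":30,"tz":-35,"roll":0,"gripper":0},{"tx":0,"ty":30,"tz":-35,"roll":0,"gripper":0},{"tx":0,"ty":0,"tz":0,"roll":0,"gripper":0},{"tx":0,"ty":0,"tz":0,"roll":0,"gripper":0}]'

```text
t: 6.65
tcp_pos: [528.4, 196.1, 218.6]
orientation: [0.131, 0.651, -0.117, 0.739]
contact_force: [0.8, -0.6, -0.1]
opening: 0.4
```

```bash
python3 - <<'E'
from h import *
chk("e1")
T=robot.camera_info("top");S=robot.camera_info("scene")
a=np.array(1.7469-np.pi/3);
for z in(100,87):
    h=[AX[0]+140*np.cos(a),AX[1]+140*np.sin(a),z];print(z,"pred",proj(T,h),proj(S,h))
for n,c,b in(("top",T,(340,175,372,220)),("scene",S,(255,240,290,290))):
    try: print(n,red(cv2.imread(f"pics/e1_{n}.png")[:,:,::-1],b))
    except Exception as e: print(n,e)
a=cv2.imread("pics/e1_top.png")[155:315,300:460];b=cv2.imread("pics/e1_scene.png")[190:350,150:310]
cv2.imwrite("pics/e1.png",cv2.resize(np.hstack([a,b]),None,fx=2.5,fy=2.5,interpolation=2))
E
```

```text
t 6.65 tcp [528.4 196.1 218.6] r 338.8 th 2.89 F [ 0.8 -0.6 -0.1]
[[0.125, 0.343, 0.931], [-0.002, 0.938, -0.346], [-0.992, 0.042, 0.118]]
100 pred [[353.95189497 187.67972402]] [[261.46825806 275.8348323 ]]
87 pred [[353.62140777 188.9879044 ]] [[262.11406441 279.51503704]]
top (array([357.12849162, 192.15083799]), np.int64(179), (np.int64(348), np.int64(180), np.int64(371), np.int64(219)))
scene (array([260.65333333, 277.13333333]), np.int64(75), (np.int64(255), np.int64(270), np.int64(268), np.int64(284)))
```

View pics/e1.png

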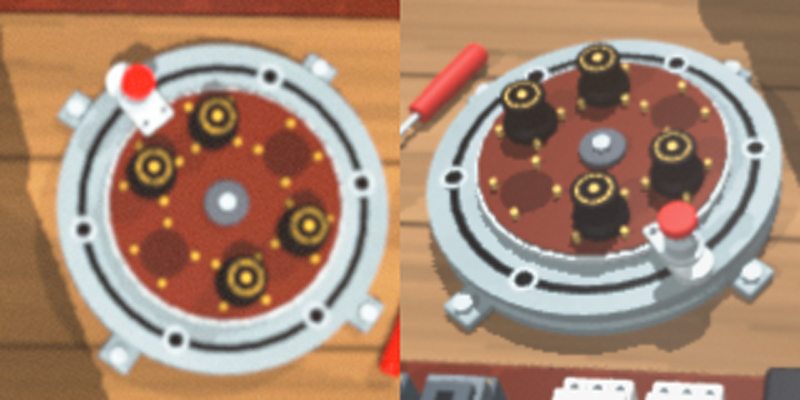

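The head is up, with its stem showing. It sits at top (355.2,187.8) and scene (260.8,277.2). The predictions for up and locked at 60° are (354,187.7) and (261.5,277.0) with the starting bias. The four lampholders are in their nests and the gripper is clear.

```bash
python3 -c "
from station import robot
print(robot.hand_in())"
```

```text
the job is handed in; nothing more can be done
None
```

The table went on by one station and the plunger locked in the next hole, and the job is handed in at about 6.8 s. I pressed the plunger to its stop with shut fingertips at about 15 N, dragged it clockwise through 60°, then let it spring up and withdrew.

- **Plunger:** in the last pictures the head was within about 1 px of where it should be when up in the next hole. On the lift it followed the fingers up, still pushing with 4.3 N at 98.6 mm.
- **Lampholders and bench:** all four lampholders stood in their nests. I did not measure the other things on the bench at the end, but the arm went nowhere near them.
- **Arm:** the gripper was clear with no contact force.
- **Checks that disagreed:**
    - Near 60° my disc-rotation check from the top camera gave a false 1.75°, because the six-nest disc looks alike every 60°.
    - The lampholder and scene-camera checks gave 60–61° before release.
    - The tool tilted about 7° while dragging, with no visible effect.

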